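# Test a circuit board in a cam-lift jig

## Robot

A 6-joint arm with a two-finger parallel gripper is mounted at the origin on the work surface. World frame = base frame: x ahead of the robot, y to its left, z up, the work surface at z = 0. Lengths are in m, angles in degrees, forces in N, time in s.
With the tool pointing down it reaches from about 0.4 to 0.825 m from the base axis. Payload 7 kg.
Tool frame: the origin (TCP) lies at the very end of the fingers, on their centre line; the grasp point (between the pads) lies 19 mm behind it (ctrl.hold_point_z is the distance from the TCP to the grasp point, in m); z points along the fingers, y is the line along which they close (so a half turn about z gives the same grasp; the last joint's range is limited). The gripper opens to 88 mm and grips with 3 to 60 N. Pads are 19 mm wide; open, the fingers measure 130 mm over their backs; the gripper's body (78 mm by 193 mm) begins 47 mm behind the grasp point.
Start: joints at [-49.842, 20.546, 0.682, 0, -70.136, -16.507], TCP at [0.271, -0.618, 0.227] pointing down, gripper open.
Joint ranges: [-176.03, 176.03], [-82.01, 121.73], [-58.28, 71.71], [-173.87, 95.51], [-174.79, -0.11], [-173.66, 173.66]. Speed limits (degrees/s): [136.94, 136.94, 172.46, 180, 180, 180].

## Interface

Orientations are given as [roll, pitch, yaw] about the fixed x, y, z axes, in that order (R = Rz(yaw) Ry(pitch) Rx(roll)).
In Python, from plant import sensors, viewer, workorder, ctrl gives the robot as it stands.
- The arm moves only by the shell command python3 -m pendant 'ROWS'. ROWS is JSON, a list of rows, each a list of 3 entries, a list of its own where there are three numbers: the opening, from -1 (shut) to 1 (fully open), so that 0 is half open, then the shift along the tool's x, y, z in m, then the turn, a rotation vector about the tool's x, y, z in degrees. A call has 1 to 10 rows; each row is the pose to reach, as a shift and turn from the pose commanded when the call began, along the tool's axes at that moment; what a row does not reach only later rows make up. A row lasts 1/12 s, in which the tool goes at most 41.7 mm and 7.16 degrees, less where a joint would pass 70% of its speed; a pose out of reach is approached as far as the arm can. A call with a gripper value outside its range is refused whole. The fingers move at their own pace and stop on an object; the grip force is fixed at half the most. Time passes only in rows, so rows that repeat a pose let the fingers close. It gives the time, the measured TCP pose, the force, the opening and the grip force at its end, in the units of the state.
- sensors.get_obs(): the state, without advancing time (a new reading comes with each control period).
- viewer.snapshot(name): name is "scene" or "top"; returns the picture (384x512x3 uint8, red, green, blue); there is no depth.
- viewer.camera_params(name): a dict with "fx", "fy", "cx", "cy" (pixels), "extrinsics" (4x4, takes a point from world to camera coordinates). Camera axes: x right, y up, looking along -z (the intrinsics and any distortion apply to the point x, -y, -z); pixel columns grow to the right and rows downward; lengths in m; the calibration is good to about 2 mm. A picture is of the moment at which its call begins. camera_params takes no time and is no camera call.
- workorder.close_job(): hands the job in; it is judged then, once.
The state is a dict: "clock": time; "joint_pos": joint angles; "qvel": joint speeds; "tau": joint torques, N m; "tool_pos": TCP position; "orientation": TCP orientation; "force": force on the tool from outside, world axes, zero at the start; "moment": the same for the moment, N m; "opening": finger opening in m; "gripper_force": force on a finger pad.
Only numpy, scipy, OpenCV 4.12 (cv2) and the standard library are available. Lean on these libraries where they do the work, as an engineer would, in place of code of your own. Each camera call takes 0.05 s, during which the arm holds its last target. There are 200 camera calls.

## Task

Put the loose blue circuit board on test: set it down, without dropping it, flat in the black nest of the test jig with its green terminal block towards the lid's hinge, let go of it and shut the jig's lid over it. Only then swing the red-gripped cam lever up to the top of the cam, where the nest stands at its highest (lever straight up) and the probes press on the board, and keep holding it there: the lever springs back when let go, so you finish with the lever still held up. Leave the other things on the desk where they are.

Things in the scene. Friction and masses are not known exactly. Their poses are not given: they have to be found in the camera images.
- jig: the board test jig, fixed to the desk: aluminium base 180 x 150 mm (its x by y), two upright cheeks (outer faces at y = +-67 mm, tops 81 mm above the desk). Origin on the desk under its centre; x points from its open front to the lid hinge, y to the cheek without the lever, z up. Lid, nest, lever and probes belong to it.
- nest_floor (a point): centre of the pocket floor of the nest, the black moving plate between the cheeks; axes as the jig's. 61 mm above the desk with the lever at rest, lifted straight up by the cams to 69 mm. Pocket 83 mm (x) by 53 mm (y); walls 3 mm high, then flaring out at 45 degrees to 7 mm above the floor to lead the board in. A green bar on the floor marks the terminal block's end (+x, hinge side).
- nest_terminal (a point): point on the pocket floor 33 mm from nest_floor towards the hinge: where board_terminal belongs
- lever: cam lever on the jig's -y side, a steel rod (10 mm thick, at jig y = -80 mm) ending in a red sideways grip. Origin on the cam shaft (jig x 0, y 0, z 34 mm). Turns about the jig's y: at rest its frame is parallel to the jig's and the rod points away from the hinge, 15 degrees above level; turned 75 degrees it stands straight up, top of the cam, the nest sinking again past that; stop at 2.0 rad. A spring (about 3 N at the grip) always draws it back.
- cam_shaft (a point): point of the cam shaft's axis abreast of the grip's middle (jig x = 0, y = -122 mm, z = 34 mm); fixed, axes as the jig's
- lever_grip (a point): middle of the lever's red grip, a level cylinder 22 mm thick and 70 mm long that sticks out sideways (along the jig's y, from y = -87 to -157 mm) from the rod's end, 100 mm from cam_shaft, and spins freely on its pin, so it can be pinched from above and turns in the fingers as the lever swings; at rest 60 mm above the desk, with the lever upright 134 mm.
- lid (a joint): opening angle of the lid in rad, 0 shut, stop at 1.9; starts open, about upright. Stiff friction hinge (1 to 3 N at the edge shuts it), so it stays at any angle and does not fall.
- lid_hinge (a point): middle of the lid's hinge axis, which lies along the jig's y at its far side (jig x = 78 mm, z = 86 mm)
- lid_edge (a point): middle of the lid's free edge, 150 mm from lid_hinge; the lid is an aluminium frame 134 mm wide and 8 mm thick (hinge and this point in its mid-plane; the front bar of the frame covers the last 22 mm), with a 16 mm black tab beyond this edge. Shut, it lies level, its top 90 mm above the desk.
- probes: red plate with two rows of brass probe pins, floating on springs inside the lid frame; has a window for the heatsink. With the lid shut, the pin tips hang 4 mm above a board that lies in the unlifted nest; at the cam's top they press on it with about 2 to 3 N. Origin in the plate's centre.
- board: the board to test: blue circuit board 80 x 50 x 2.4 mm (own x, y, z), about 80 g, flat on the desk on the jig's +y side. Origin at the centre of its underside, x towards the green terminal block, z up. A finned aluminium heatsink 30 mm (x) by 16 mm (y), from 2.4 to 26.4 mm high, stands at its centre: take it there; beside it, along y, nothing is over 5 mm high.
- board_heatsink (a point): centre of the heatsink's top, 26.4 mm above the board's underside
- board_terminal (a point): point on the board's underside below the green terminal block (10 x 36 x 8 mm), 33 mm from the board's origin along its x
- pliers: yellow-handled needle-nose pliers, 155 mm long, 16 mm high; bystander, loose. Origin at the centre of its underside.
- screwdriver: orange-handled screwdriver, 160 mm long, 26 mm high; bystander, loose. Origin at the centre of its underside.
- mouse: black computer mouse, 108 x 60 x 33 mm; bystander, loose. Origin at the centre of its underside.
- multimeter: yellow hand multimeter lying on its back, 170 x 82 x 46 mm; bystander, loose. Origin at the centre of its underside.
- plug: white and green plug adapter, 46 x 46 mm, standing 62 mm high with its two pins; bystander, loose. Origin at the centre of its underside.
- jar: clear closed jar with a blue cap, 64 mm across, 75 mm high; bystander, loose. Origin at the centre of its underside.
- phone: black phone lying flat, 150 x 72 x 9 mm; bystander, loose. Origin at the centre of its underside.
Mind the look-alikes: they are no part of the job. Of the things that look like the board, the middle-sized one is meant.

How it is judged:
By the outcome, as a careful person would: the job done as asked, in the order asked, and still so for the second after the job is handed in, while the arm keeps its last pose, push and grip.
It also fails if it takes over 61 s, if anything falls off the work surface, if the arm or the gripper's body presses on something with over 40 N, if the wrist force passes 120 N, or if a joint passes its speed limit or range.

## Working session

There is one attempt and no reset: what is moved stays moved. The work goes in short steps, Python scripts to look and compute and a shell command to move; the robot and the scene stay as the last step left them, time stands still between calls to the robot, and variables do not carry over. Pictures are saved under pics/ and viewed, at most 10 in all, crops included, and the job is handed in when it is done.

```bash
ls; mkdir -p pics; python3 - <<'E'
from plant import sensors, viewer, ctrl
import cv2, numpy as np
for n in("scene","top"):
    im=viewer.snapshot(n); cv2.imwrite(f"pics/{n}0.png",im[:,:,::-1]); 
    p=viewer.camera_params(n); print(n,{k:(np.round(v,4).tolist() if hasattr(v,'__len__') and not isinstance(v,str) else v) for k,v in p.items()})
a=cv2.imread("pics/scene0.png");b=cv2.imread("pics/top0.png")
print(sensors.get_obs(), ctrl.hold_point_z)
E
```

```text
pics
scene {'fx': 449.154600253694, 'fy': 449.154600253694, 'cx': 258.32731915339286, 'cy': 203.58264159956212, 'extrinsics': [[-0.456, 0.8899, -0.0118, 0.2213], [-0.6742, -0.3367, 0.6573, 0.3364], [0.581, 0.3077, 0.7535, -1.8626], [0.0, 0.0, 0.0, 1.0]]}
top {'fx': 403.11544253519526, 'fy': 403.11544253519526, 'cx': 257.92724758063923, 'cy': 190.13068105555868, 'extrinsics': [[-0.0173, -0.9996, -0.02, 0.0518], [0.9971, -0.0188, 0.0741, -0.5662], [-0.0744, -0.0187, 0.997, -1.0788], [0.0, 0.0, 0.0, 1.0]]}
{'clock': 0.1, 'joint_pos': array([-4.98399483e+01,  2.05887845e+01,  6.40384766e-01, -1.80446878e-02,
       -7.01363946e+01, -1.65067970e+01]), 'qvel': array([ 0.03900051, -0.08615406,  0.10313756,  0.07005879,  0.05442281,
        0.0707809 ]), 'tau': array([-1.54859819e-03, -5.84162307e+01,  2.93747646e+01,  7.01549158e+00,
        1.01509859e-02, -7.19236323e-05]), 'tool_pos': array([ 0.27061603, -0.61790938,  0.22570935]), 'orientation': array([ 1.79913880e+02, -7.82984658e-03, -1.56352883e+02]), 'force': array([ 0.8008468 , -0.38974862,  0.00489192]), 'moment': array([ 0.01492998, -0.04644066, -0.04037927]), 'gripper_force': 0.0, 'opening': 0.08753184583121235} 0.0188
```

View pics/scene0.png

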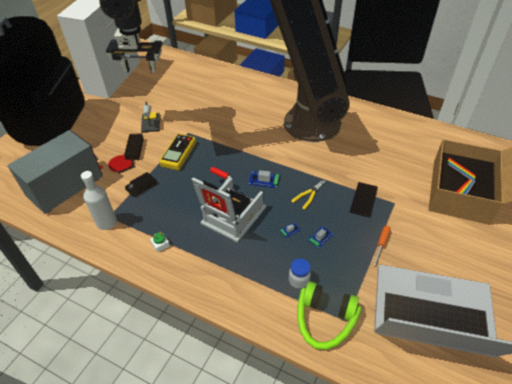

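View pics/top0.png

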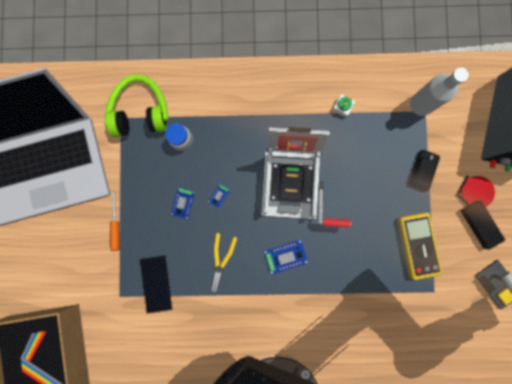

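Board look-alikes in top: (183,203), (219,195) and (287,257). The middle-sized one is (183,203), about 30 px ≈ 80 mm long and on the jig's +y side (left). I'll confirm it in an enlarged crop.

```bash
cat > h.py <<'E'
import numpy as np, cv2
from plant import viewer, sensors
def proj(n,P):
    c=viewer.camera_params(n);E=np.array(c["extrinsics"]);q=E[:3,:3]@np.array(P,float)+E[:3,3]
    return np.array([c["cx"]+c["fx"]*q[0]/-q[2], c["cy"]-c["fy"]*q[1]/-q[2]])
def ray(n,uv,z):
    c=viewer.camera_params(n);E=np.array(c["extrinsics"]);R=E[:3,:3];o=-R.T@E[:3,3]
    d=R.T@np.array([(uv[0]-c["cx"])/c["fx"],-(uv[1]-c["cy"])/c["fy"],-1]);return o+d*(z-o[2])/d[2]
def crop(n,x,y,w,h,s,out):
    im=viewer.snapshot(n)[y:y+h,x:x+w,::-1]; cv2.imwrite(out,cv2.resize(im,None,fx=s,fy=s,interpolation=cv2.INTER_CUBIC))
E
python3 - <<'E'
from h import *
crop("top",160,120,200,150,4,"pics/t1.png"); crop("scene",180,160,160,90,5,"pics/s1.png")
E
```

```text
(no output)
```

View pics/t1.png

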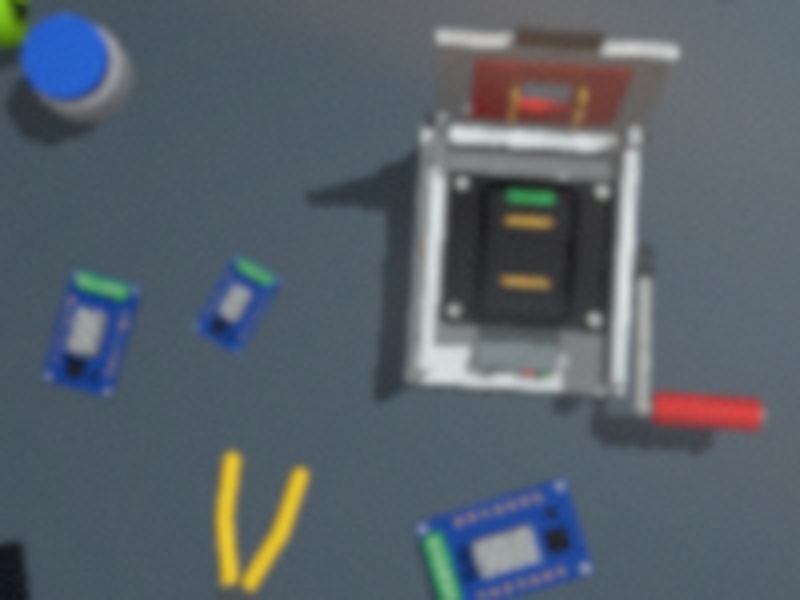

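View pics/s1.png

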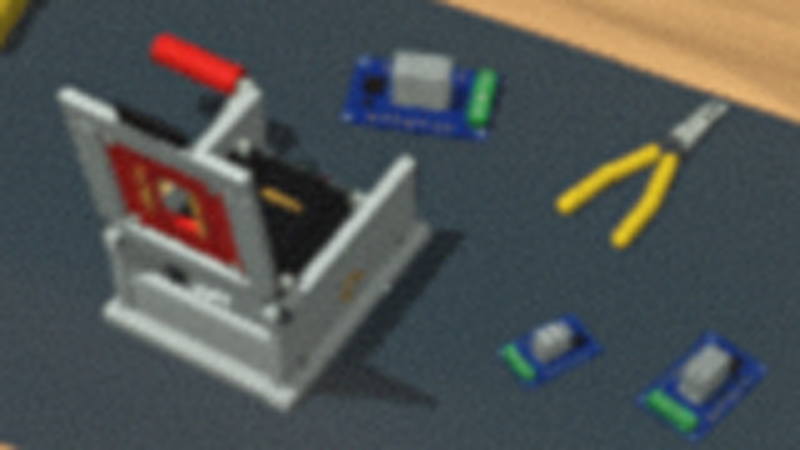

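The top crop shows three boards: the left (92,332), the small one (240,303) and the large one (505,545). The left one is middle-sized, so it is the one meant, with its terminal up (towards the hinge). The jig's nest is at about (528,250) with the green bar up, and the red grip is at (708,412).

```bash
cat > m.py <<'E'
from h import *
C=lambda x,y:(160+(x+.5)/4-.5,120+(y+.5)/4-.5)
im=cv2.imread("pics/t1.png");hsv=cv2.cvtColor(im,cv2.COLOR_BGR2HSV)
def rect(m,lo):
    cs,_=cv2.findContours(m.astype(np.uint8),cv2.RETR_EXTERNAL,2)
    for c in cs:
        if cv2.contourArea(c)>lo: yield c
blue=cv2.inRange(hsv,(100,120,60),(125,255,255))|cv2.inRange(hsv,(50,100,60),(85,255,255))
blue=cv2.morphologyEx(blue,cv2.MORPH_CLOSE,np.ones((9,9)))
for c in rect(blue,2000):
    P=np.array([ray("top",C(*p),.002)[:2] for p in cv2.boxPoints(cv2.minAreaRect(c))])
    print("blue",cv2.minAreaRect(c)[0],P.mean(0).round(4),[round(float(np.linalg.norm(P[i]-P[i+1])),4) for i in(0,1)],[round(float(np.degrees(np.arctan2(*(P[i+1]-P[i])[::-1]))),1) for i in (0,1)])
s=np.array([ray("top",C(*p),.068)[:2] for p in [(462,184),(602,192),(594,319),(454,311)]]);print("screws z~.068",s.round(4).tolist(),s.mean(0))
red=cv2.inRange(hsv,(0,150,100),(6,255,255))|cv2.inRange(hsv,(174,150,100),(180,255,255)); red[:300]=0
for c in rect(red,500):
    r=cv2.minAreaRect(c);print("grip",r,ray("top",C(*r[0]),.066))
print("heatsink top", ray("top",C(88,330),.026))
gr=cv2.inRange(hsv,(50,100,60),(85,255,255))
for c in rect(gr,300):
    r=cv2.minAreaRect(c);print("green",r[0],ray("top",C(*r[0]),.061),ray("top",C(*r[0]),.010))
# scene: board corners / screws check
E
python3 m.py
```

```text
blue (504.9684143066406, 549.3458862304688) [ 0.3836 -0.0314] [0.1095, 0.072] [-73.8, -164.0]
blue (91.02745056152344, 333.68768310546875) [0.5366 0.2527] [0.0811, 0.0528] [-15.9, -106.6]
blue (236.14927673339844, 304.37457275390625) [0.5551 0.1514] [0.0621, 0.0392] [-30.6, -121.0]
blue (60.086177825927734, 55.668758392333984) [0.733 0.274] [0.0652, 0.0637] [-82.5, -171.7]
screws z~.068 [[0.6272, -0.0055], [0.6201, -0.097], [0.537, -0.0895], [0.5439, 0.0014]] [ 0.58206259 -0.04765272]
grip ((706.7655639648438, 410.93853759765625), (101.06082916259766, 26.030475616455078), 3.900493860244751) [ 0.47613172 -0.16108796  0.066     ]
heatsink top [0.53790433 0.24982537 0.026     ]
green (439.501220703125, 567.9205932617188) [0.37755848 0.01402818 0.061     ] [0.37236952 0.01369187 0.01      ]
green (102.46178436279297, 285.429931640625) [0.56548075 0.2328169  0.061     ] [0.56935397 0.24303124 0.01      ]
green (254.25389099121094, 271.0647277832031) [0.57309247 0.13233669 0.061     ] [0.57733275 0.13770558 0.01      ]
green (530.5, 196.0) [ 0.61928686 -0.0506573   0.061     ] [ 0.62575478 -0.05411294  0.01      ]
```

```bash
cat > go.py <<'E'
import sys,numpy as np
from plant import sensors
from scipy.spatial.transform import Rotation as R
o=sensors.get_obs();p=np.array(o["tool_pos"]);r=R.from_euler("xyz",o["orientation"],degrees=True)
J=np.array([.582,-.0477,0]);Y=-4.8
print("t",round(o["clock"],2),"meas",p.round(4),o["orientation"].round(2),"F",o["force"].round(1),"open",round(o["opening"],4),"gf",round(o["gripper_force"],1))
for a in sys.argv[1:]:   # x,y,z,yaw  or jx,y,z,yaw in jig frame
    j=a[0]=="j"; v=np.array([float(t) for t in a.lstrip("j").split(",")]); g=v[:3]; yaw=v[3]
    if j: g=J+R.from_euler("z",Y,degrees=True).apply(g); yaw+=Y
    R2=R.from_euler("xyz",[180,0,yaw],degrees=True)
    print(a,"shift",r.inv().apply(g-p).round(4).tolist(),"turn",(r.inv()*R2).as_rotvec(degrees=True).round(2).tolist())
E
python3 go.py .5372,.2512,.15,163.8
python3 - <<'E'
from h import *
from m import C
print("lid edge", [ray("top",C(*p),.236).round(4).tolist() for p in [(438,38),(678,52)]])
E
```

```text
t 0.2 meas [ 0.2707 -0.6181  0.226 ] [ 1.7994e+02 -1.0000e-02 -1.5635e+02] F [-0.7 -0.4 -0.1] open 0.0878 gf 0.0
.5372,.2512,.15,163.8 shift [-0.5929, 0.6892, 0.0766] turn [0.05, -0.03, 39.85]
blue (504.9684143066406, 549.3458862304688) [ 0.3836 -0.0314] [0.1095, 0.072] [-73.8, -164.0]
blue (91.02745056152344, 333.68768310546875) [0.5366 0.2527] [0.0811, 0.0528] [-15.9, -106.6]
blue (236.14927673339844, 304.37457275390625) [0.5551 0.1514] [0.0621, 0.0392] [-30.6, -121.0]
blue (60.086177825927734, 55.668758392333984) [0.733 0.274] [0.0652, 0.0637] [-82.5, -171.7]
screws z~.068 [[0.6272, -0.0055], [0.6201, -0.097], [0.537, -0.0895], [0.5439, 0.0014]] [ 0.58206259 -0.04765272]
grip ((706.7655639648438, 410.93853759765625), (101.06082916259766, 26.030475616455078), 3.900493860244751) [ 0.47613172 -0.16108796  0.066     ]
heatsink top [0.53790433 0.24982537 0.026     ]
green (439.501220703125, 567.9205932617188) [0.37755848 0.01402818 0.061     ] [0.37236952 0.01369187 0.01      ]
green (102.46178436279297, 285.429931640625) [0.56548075 0.2328169  0.061     ] [0.56935397 0.24303124 0.01      ]
green (254.25389099121094, 271.0647277832031) [0.57309247 0.13233669 0.061     ] [0.57733275 0.13770558 0.01      ]
green (530.5, 196.0) [ 0.61928686 -0.0506573   0.061     ] [ 0.62575478 -0.05411294  0.01      ]
lid edge [[0.6864, 0.0104, 0.236], [0.6756, -0.1221, 0.236]]
```

```bash
A='[0,[-0.593,0.689,0.0],[0,0,39.8]]'
python3 -m pendant '[[0,[-0.593,0.689,0],[0,0,39.8]],[0,[-0.593,0.689,0],[0,0,39.8]],[0,[-0.593,0.689,0],[0,0,39.8]],[0,[-0.593,0.689,0],[0,0,39.8]],[0,[-0.593,0.689,0],[0,0,39.8]],[0,[-0.593,0.689,0],[0,0,39.8]],[0,[-0.593,0.689,0],[0,0,39.8]],[0,[-0.593,0.689,0],[0,0,39.8]],[0,[-0.593,0.689,0],[0,0,39.8]],[0,[-0.593,0.689,0],[0,0,39.8]]]'
python3 go.py .5372,.2512,.15,163.8
```

```text
clock: 1.03
tool_pos: [0.3906, -0.2271, 0.2268]
orientation: [180.0, 0.0, 163.8]
force: [0.9, 0.2, -0.8]
opening: 0.0438
gripper_force: 0.0
t 1.03 meas [ 0.3906 -0.2271  0.2268] [1.7999e+02 4.0000e-02 1.6384e+02] F [ 0.9  0.2 -0.8] open 0.0438 gf 0.0
.5372,.2512,.15,163.8 shift [-0.0076, 0.5002, 0.0769] turn [0.01, 0.04, 0.04]
```

```bash
python3 -m pendant '[[0,[-0.008,0.5,0],[0,0,0]],[0,[-0.008,0.5,0],[0,0,0]],[0,[-0.008,0.5,0],[0,0,0]],[0,[-0.008,0.5,0],[0,0,0]],[0,[-0.008,0.5,0.02],[0,0,0]],[0,[-0.008,0.5,0.04],[0,0,0]],[0,[-0.008,0.5,0.06],[0,0,0]],[0,[-0.008,0.5,0.1],[0,0,0]],[0,[-0.008,0.5,0.1],[0,0,0]],[0,[-0.008,0.5,0.1],[0,0,0]]]'
python3 -m pendant '[[0,[0,0.08,0],[0,0,0]],[0,[0,0.08,0],[0,0,0]],[0,[0,0.08,0],[0,0,0]],[0,[0,0.08,0],[0,0,0]]]'
python3 go.py .5372,.2512,.06,163.8
python3 - <<'E'
from h import *
crop("top",160,170,60,60,8,"pics/t2.png")
E
```

```text
clock: 1.87
tool_pos: [0.51, 0.1618, 0.1636]
orientation: [180.0, 0.0, 163.9]
force: [1.2, -0.2, -0.2]
opening: 0.0432
gripper_force: 0.0
clock: 2.2
tool_pos: [0.5321, 0.2383, 0.163]
orientation: [-179.9, -0.0, 164.0]
force: [0.5, -0.2, -2.1]
opening: 0.0439
gripper_force: 0.0
t 2.2 meas [0.5321 0.2383 0.163 ] [-1.7993e+02 -4.0000e-02  1.6399e+02] F [ 0.5 -0.2 -2.1] open 0.0439 gf 0.0
.5372,.2512,.06,163.8 shift [-0.0014, 0.0139, 0.103] turn [-0.07, -0.04, 0.19]
```

View pics/t2.png

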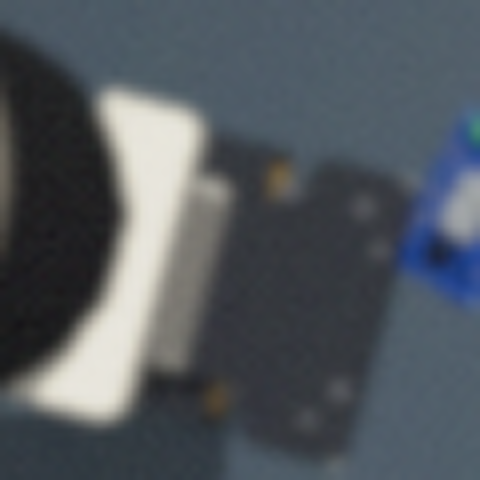

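The picture shows only the gripper covering the board at about (280,290), with no view of the board itself. I'll hover lower and measure.

```bash
python3 -m pendant '[[0,[-0.0015,0.0135,0.03],[0,0,0.2]],[0,[-0.0015,0.0135,0.06],[0,0,0.2]],[0,[-0.0015,0.0135,0.09],[0,0,0.2]],[0,[-0.0015,0.0135,0.103],[0,0,0.2]],[0,[-0.0015,0.0135,0.103],[0,0,0.2]],[0,[-0.0015,0.0135,0.103],[0,0,0.2]],[0,[-0.0015,0.0135,0.103],[0,0,0.2]],[0,[-0.0015,0.0135,0.103],[0,0,0.2]]]'
python3 go.py .5372,.2512,.0085,163.8
python3 - <<'E'
from h import *
crop("scene",270,190,90,70,8,"pics/s2.png")
E
```

```text
clock: 2.92
tool_pos: [0.5382, 0.2494, 0.0629]
orientation: [179.9, 0.1, 163.6]
force: [-0.2, -0.1, 0.1]
opening: 0.0435
gripper_force: 0.0
t 2.92 meas [0.5382 0.2494 0.0629] [1.7986e+02 1.0000e-01 1.6363e+02] F [-0.2 -0.1  0.1] open 0.0435 gf 0.0
.5372,.2512,.0085,163.8 shift [0.0016, 0.0013, 0.0544] turn [0.14, 0.1, -0.17]
```

View pics/s2.png

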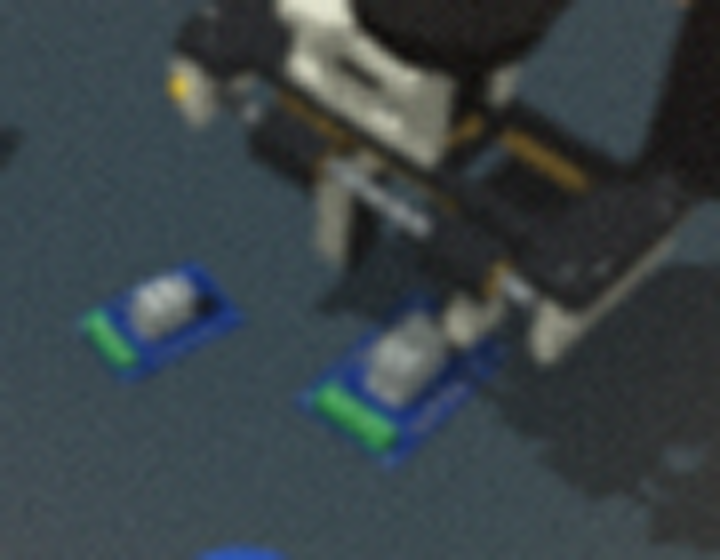

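```bash
python3 - <<'E'
from h import *
a=np.radians(163.7);ty=np.array([np.sin(a),-np.cos(a),0]);p=np.array([.5382,.2494,.0629])
q=lambda P:((proj("scene",P)-[270,190]+.5)*8).round(0)
for d in(-.043,-.022,0,.022,.043): print(d,q(p+d*ty))
b=np.array([.5372,.2512,.0]);
for z in (.0024,.0264): print("hs",z,q(b+[0,0,z]))
for v in [(40,25),(40,-25),(-40,-25)]:
    t=np.radians(-16.2);print("corner",v,q(b+[.001*(v[0]*np.cos(t)-v[1]*np.sin(t)),.001*(v[0]*np.sin(t)+v[1]*np.cos(t)),.0024]))
E
```

```text
-0.043 [323. 230.]
-0.022 [364. 257.]
0 [407. 287.]
0.022 [451. 317.]
0.043 [494. 345.]
hs 0.0024 [399. 378.]
hs 0.0264 [404. 343.]
corner (40, 25) [386. 471.]
corner (40, -25) [289. 403.]
corner (-40, -25) [411. 289.]
```

Crop: fingertips at (335,250) and (470,330), straddling the heatsink at (408,345), as predicted. The board corners (390,465) and (300,400) agree to about 1 mm.

```bash
python3 -m pendant '[[0,[0.0015,0.001,0.02],[0.1,0.1,-0.2]],[0,[0.0015,0.001,0.04],[0.1,0.1,-0.2]],[0,[0.0015,0.001,0.054],[0.1,0.1,-0.2]],[0,[0.0015,0.001,0.054],[0.1,0.1,-0.2]],[0,[0.0015,0.001,0.054],[0.1,0.1,-0.2]],[-1,[0.0015,0.001,0.054],[0.1,0.1,-0.2]],[-1,[0.0015,0.001,0.054],[0.1,0.1,-0.2]],[-1,[0.0015,0.001,0.054],[0.1,0.1,-0.2]],[-1,[0.0015,0.001,0.054],[0.1,0.1,-0.2]],[-1,[0.0015,0.001,0.054],[0.1,0.1,-0.2]]]'
python3 -m pendant '[[-1,[0,0,0],[0,0,0]],[-1,[0,0,0],[0,0,0]],[-1,[0,0,0],[0,0,0]]]'
python3 go.py .5372,.2512,.16,163.8
```

```text
clock: 3.8
tool_pos: [0.5365, 0.2507, 0.0077]
orientation: [-180.0, -0.1, 163.9]
force: [0.4, -0.4, 0.1]
opening: 0.016
gripper_force: 0.3
clock: 4.05
tool_pos: [0.5365, 0.2507, 0.0076]
orientation: [-179.9, -0.1, 163.9]
force: [-1.6, -0.4, 5.3]
opening: 0.016
gripper_force: 30.0
t 4.05 meas [0.5365 0.2507 0.0076] [-1.7994e+02 -7.0000e-02  1.6387e+02] F [-1.6 -0.4  5.3] open 0.016 gf 30.0
.5372,.2512,.16,163.8 shift [-0.0004, 0.0005, -0.1524] turn [-0.06, -0.07, 0.07]
```

```bash
python3 -m pendant '[[-1,[0,0,-0.02],[0,0,0]],[-1,[0,0,-0.05],[0,0,0]],[-1,[0,0,-0.09],[0,0,0]],[-1,[0,0,-0.13],[0,0,0]],[-1,[0,0,-0.15],[0,0,0]],[-1,[0,0,-0.15],[0,0,0]],[-1,[0,0,-0.15],[0,0,0]]]'
python3 go.py j0,0,.155,-180 
python3 - <<'E'
from h import *
crop("scene",240,130,160,120,5,"pics/s3.png")
E
```

```text
clock: 4.63
tool_pos: [0.5368, 0.251, 0.1584]
orientation: [179.9, -0.0, 163.8]
force: [-0.3, -0.3, -1.3]
opening: 0.0155
gripper_force: 30.0
t 4.63 meas [0.5368 0.251  0.1584] [ 1.7995e+02 -3.0000e-02  1.6384e+02] F [-0.3 -0.3 -1.3] open 0.0155 gf 30.0
j0,0,.155,-180 shift [-0.1266, -0.2743, 0.0031] turn [0.05, -0.03, -11.36]
```

View pics/s3.png

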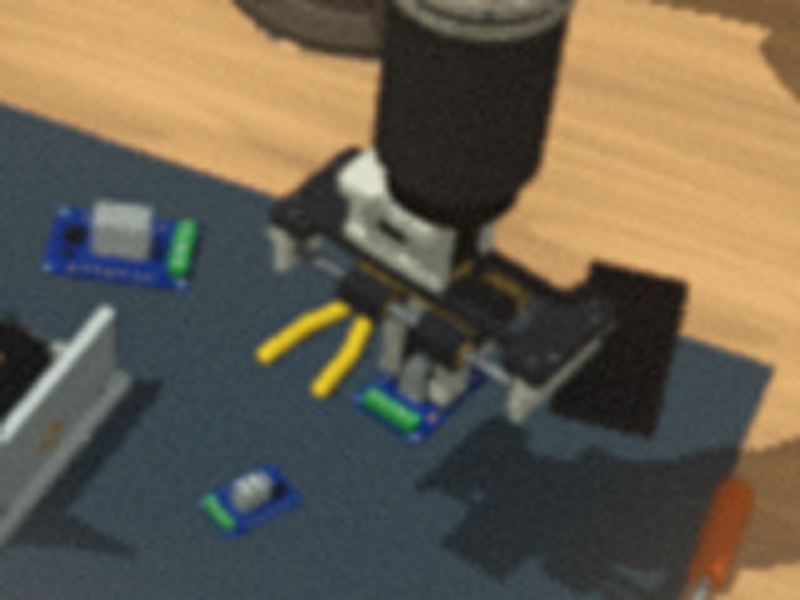

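The board hangs level from the fingers at (415,405), terminal end towards the camera (the hinge side). Moving it over the nest.

```bash
python3 -m pendant '[[-1,[-0.01,-0.025,0],[0,0,-1]],[-1,[-0.025,-0.055,0],[0,0,-3]],[-1,[-0.04,-0.09,0],[0,0,-5]],[-1,[-0.055,-0.125,0],[0,0,-7]],[-1,[-0.075,-0.16,0],[0,0,-9]],[-1,[-0.09,-0.195,0],[0,0,-11.3]],[-1,[-0.105,-0.23,0],[0,0,-11.3]],[-1,[-0.12,-0.26,0],[0,0,-11.3]],[-1,[-0.1265,-0.274,0],[0,0,-11.3]],[-1,[-0.1265,-0.274,0],[0,0,-11.3]]]'
python3 -m pendant '[[-1,[0,0,0],[0,0,0]],[-1,[0,0,0],[0,0,0]],[-1,[0,0,0],[0,0,0]]]'
python3 go.py j0,0,.0695,-180 j0.001,0,.0695,-180
python3 - <<'E'
from h import *
a=viewer.snapshot("scene")[150:250,180:280,::-1];b=viewer.snapshot("top")[120:220,240:340,::-1]
cv2.imwrite("pics/c4.png",cv2.resize(np.hstack([a,b]),None,fx=4,fy=4,interpolation=cv2.INTER_CUBIC))
E
```

```text
clock: 5.52
tool_pos: [0.5807, -0.0511, 0.155]
orientation: [-179.8, -0.3, 174.9]
force: [-0.6, 0.6, -0.6]
opening: 0.0162
gripper_force: 30.0
clock: 5.77
tool_pos: [0.5814, -0.047, 0.1565]
orientation: [-179.9, -0.2, 175.2]
force: [0.4, 0.1, -0.6]
opening: 0.0159
gripper_force: 30.0
t 5.77 meas [ 0.5814 -0.047   0.1565] [-179.91   -0.19  175.2 ] F [ 0.4  0.1 -0.6] open 0.0159 gf 30.0
j0,0,.0695,-180 shift [-0.001, -0.0005, 0.087] turn [-0.09, -0.19, 0.0]
j0.001,0,.0695,-180 shift [-0.002, -0.0005, 0.087] turn [-0.09, -0.19, 0.0]
```

View pics/c4.png

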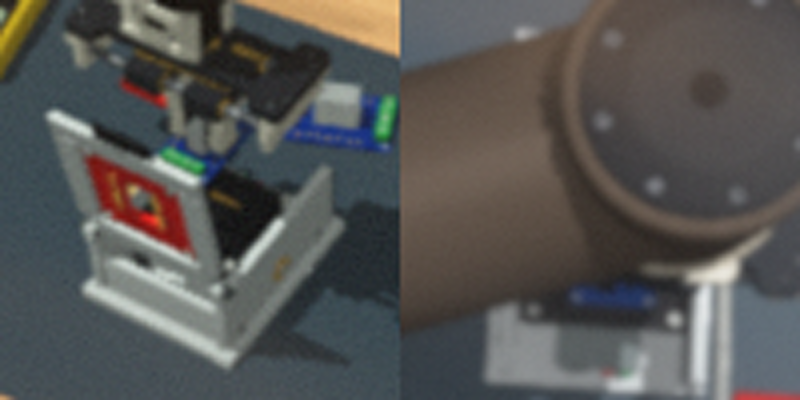

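The board hangs over the nest (scene crop, terminal at (185,160)), with the lid open and clear. I'll cross-check the jig pose in the scene camera using the base corners at (230,365) and (90,290).

```bash
python3 - <<'E'
from h import *
from scipy.spatial.transform import Rotation as R
J=np.array([.582,-.0477,0]);r=R.from_euler("z",-4.8,degrees=True)
for n,v in [("base +x+y z0",(.09,.075,0)),("base +x-y z0",(.09,-.075,0)),("cheek +y front top",(-.075,.067,.081)),("lid edge corner+y",(.099,.067,.236)),("lid corner -y",(.099,-.067,.236))]:
    print(n,((proj("scene",J+r.apply(v))-[180,150]+.5)*4).round())
t=R.from_euler("z",-4.8,degrees=True); p=np.array([.5814,-.047,.149])
for v in[(-.04,.0125,.0024),(-.04,-.0125,.0024),(-.04,0,.0024)]: print("board back edge top cam",((proj("top",p+t.apply(v))-[240,120]+.5)*4+[400,0]).round())
E
python3 -m pendant '[[-1,[-0.001,-0.0005,0.02],[-0.1,-0.2,0]],[-1,[-0.001,-0.0005,0.045],[-0.1,-0.2,0]],[-1,[-0.001,-0.0005,0.065],[-0.1,-0.2,0]],[-1,[-0.001,-0.0005,0.07],[-0.1,-0.2,0]],[-1,[-0.001,-0.0005,0.07],[-0.1,-0.2,0]],[-1,[-0.001,-0.0005,0.07],[-0.1,-0.2,0]]]'
python3 go.py j0,0,.0695,-180
```

```text
base +x+y z0 [229. 373.]
base +x-y z0 [ 81. 297.]
cheek +y front top [326. 174.]
lid edge corner+y [197. 181.]
lid corner -y [ 47. 111.]
board back edge top cam [591. 305.]
board back edge top cam [633. 308.]
board back edge top cam [612. 306.]
clock: 6.37
tool_pos: [0.5831, -0.048, 0.0879]
orientation: [180.0, 0.1, 175.2]
force: [-0.4, -0.4, 0.1]
opening: 0.0158
gripper_force: 30.0
t 6.37 meas [ 0.5831 -0.048   0.0879] [1.8000e+02 1.1000e-01 1.7522e+02] F [-0.4 -0.4  0.1] open 0.0158 gf 30.0
j0,0,.0695,-180 shift [0.0012, 0.0002, 0.0184] turn [0.0, 0.11, 0.02]
```

```bash
python3 -m pendant '[[-1,[0.001,0,0.004],[0,0,0]],[-1,[0.001,0,0.008],[0,0,0]],[-1,[0.001,0,0.011],[0,0,0]],[-1,[0.001,0,0.013],[0,0,0]],[-1,[0.001,0,0.015],[0,0,0]],[-1,[0.001,0,0.015],[0,0,0]],[-1,[0.001,0,0.015],[0,0,0]]]'
python3 -m pendant '[[-1,[0,0,0.001],[0,0,0]],[-1,[0,0,0.002],[0,0,0]],[-1,[0,0,0.003],[0,0,0]],[-1,[0,0,0.0035],[0,0,0]],[-1,[0,0,0.0035],[0,0,0]],[-1,[0,0,0.0035],[0,0,0]]]'
python3 go.py j0,0,.069,-180
```

```text
clock: 6.95
tool_pos: [0.5816, -0.0484, 0.0722]
orientation: [180.0, 0.1, 175.1]
force: [0.0, -0.3, -0.6]
opening: 0.0154
gripper_force: 30.0
clock: 7.45
tool_pos: [0.5816, -0.0484, 0.0687]
orientation: [180.0, 0.1, 175.2]
force: [-0.5, -0.7, -1.7]
opening: 0.0157
gripper_force: 30.0
t 7.45 meas [ 0.5816 -0.0484  0.0687] [1.7998e+02 8.0000e-02 1.7515e+02] F [-0.5 -0.7 -1.7] open 0.0157 gf 30.0
j0,0,.069,-180 shift [-0.0003, 0.0007, -0.0003] turn [0.02, 0.08, -0.05]
```

```bash
python3 -m pendant '[[-1,[0,0,0.0004],[0,0,0]],[-1,[0,0,0.0008],[0,0,0]],[-1,[0,0,0.001],[0,0,0]],[-1,[0,0,0.001],[0,0,0]]]'
python3 -m pendant '[[-1,[0,0,0.0004],[0,0,0]],[-1,[0,0,0.0008],[0,0,0]],[-1,[0,0,0.0008],[0,0,0]]]'
python3 go.py j0,0,.069,-180
```

```text
clock: 7.78
tool_pos: [0.5818, -0.0484, 0.0684]
orientation: [180.0, 0.1, 175.2]
force: [-1.5, 0.2, 4.4]
opening: 0.0159
gripper_force: 30.0
clock: 8.03
tool_pos: [0.5819, -0.0484, 0.0682]
orientation: [180.0, 0.1, 175.2]
force: [-4.0, 0.9, 10.4]
opening: 0.0158
gripper_force: 30.0
t 8.03 meas [ 0.5819 -0.0484  0.0682] [1.7999e+02 1.4000e-01 1.7518e+02] F [-4.   0.9 10.4] open 0.0158 gf 30.0
j0,0,.069,-180 shift [-0.0, 0.0007, -0.0008] turn [0.01, 0.14, -0.02]
```

```bash
python3 -m pendant '[[-1,[0,0,-0.001],[0,0,0]],[-1,[0,0,-0.001],[0,0,0]],[-0.25,[0,0,-0.001],[0,0,0]],[-0.25,[0,0,-0.001],[0,0,0]],[-0.25,[0,0,-0.001],[0,0,0]],[-0.25,[0,0,-0.001],[0,0,0]],[-0.25,[0,0,-0.02],[0,0,0]],[-0.25,[0,0,-0.05],[0,0,0]],[-0.25,[0,0,-0.09],[0,0,0]],[-0.25,[0,0,-0.13],[0,0,0]]]'
python3 -m pendant '[[-1,[0.03,0,-0.04],[0,0,0]],[-1,[0.07,0,-0.08],[0,0,0]],[-1,[0.11,0,-0.1],[0,0,0]],[-1,[0.14,0,-0.11],[0,0,0]],[-1,[0.14,0,-0.11],[0,0,0]],[-1,[0.14,0,-0.11],[0,0,0]]]'
python3 go.py j.13,0,.3,-180
python3 - <<'E'
from h import *
a=viewer.snapshot("scene")[150:250,180:280,::-1];b=viewer.snapshot("top")[120:220,240:340,::-1]
cv2.imwrite("pics/c5.png",cv2.resize(np.hstack([a,b]),None,fx=4,fy=4,interpolation=cv2.INTER_CUBIC))
E
```

```text
clock: 8.87
tool_pos: [0.5806, -0.0486, 0.1976]
orientation: [-180.0, -0.1, 175.2]
force: [2.3, 1.0, -0.3]
opening: 0.0327
gripper_force: 0.0
clock: 9.37
tool_pos: [0.44, -0.0365, 0.3097]
orientation: [179.8, 0.4, 175.2]
force: [0.0, -0.9, 0.4]
opening: 0.0014
gripper_force: 0.0
t 9.37 meas [ 0.44   -0.0365  0.3097] [179.83   0.39 175.2 ] F [ 0.  -0.9  0.4] open 0.0014 gf 0.0
j.13,0,.3,-180 shift [-0.2724, 0.0007, 0.0116] turn [0.17, 0.39, -0.0]
```

View pics/c5.png

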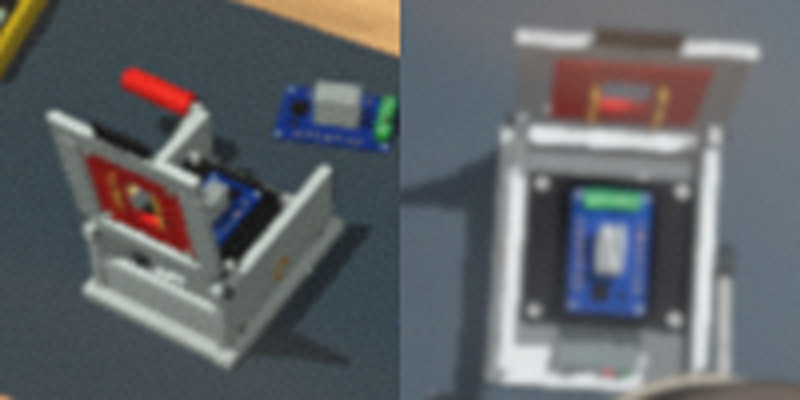

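The board is seated square in the pocket (top crop (612,250)), green terminal towards the hinge. Now I go behind the lid.

```bash
python3 -m pendant '[[-1,[-0.03,0,0],[0.2,0.4,0]],[-1,[-0.07,0,0],[0.2,0.4,0]],[-1,[-0.11,0,0],[0.2,0.4,0]],[-1,[-0.15,0,0],[0.2,0.4,0]],[-1,[-0.19,0,0],[0.2,0.4,0]],[-1,[-0.23,0,0],[0.2,0.4,0]],[-1,[-0.26,0,0],[0.2,0.4,0]],[-1,[-0.28,0,0.005],[0.2,0.4,0]],[-1,[-0.28,0,0.005],[0.2,0.4,0]],[-1,[-0.28,0,0.005],[0.2,0.4,0]]]'
python3 go.py j.138,0,.223,-180
python3 - <<'E'
from h import *
a=viewer.snapshot("scene")[110:240,170:300,::-1]
cv2.imwrite("pics/c6.png",cv2.resize(a,None,fx=4,fy=4,interpolation=cv2.INTER_CUBIC))
E
```

```text
clock: 10.3
tool_pos: [0.7217, -0.0608, 0.2974]
orientation: [-179.7, -0.7, 175.1]
force: [-0.5, -0.3, -0.1]
opening: 0.0007
gripper_force: 0.0
t 10.3 meas [ 0.7217 -0.0608  0.2974] [-179.75   -0.66  175.09] F [-0.5 -0.3 -0.1] open 0.0007 gf 0.0
j.138,0,.223,-180 shift [0.0014, 0.0017, 0.0744] turn [-0.25, -0.66, -0.11]
```

View pics/c6.png

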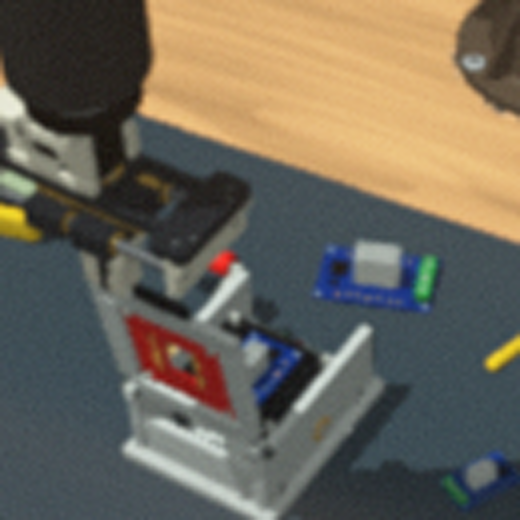

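The fingers are closed above and behind the lid (tips at about (120,285), lid edge below). That uses up my picture views, so from here I rely on numbers. Going down behind the lid, then sweeping it shut.

```bash
python3 -m pendant '[[-1,[0.0015,0.0015,0.02],[-0.2,-0.6,0]],[-1,[0.0015,0.0015,0.045],[-0.2,-0.6,0]],[-1,[0.0015,0.0015,0.065],[-0.2,-0.6,0]],[-1,[0.0015,0.0015,0.074],[-0.2,-0.6,0]],[-1,[0.0015,0.0015,0.074],[-0.2,-0.6,0]],[-1,[0.0015,0.0015,0.074],[-0.2,-0.6,0]]]'
python3 go.py j.092,0,.226,-180 j.0557,0,.222,-180
```

```text
clock: 10.85
tool_pos: [0.719, -0.059, 0.229]
orientation: [-180.0, 0.3, 175.2]
force: [0.2, 0.1, 0.1]
opening: 0.0006
gripper_force: 0.0
t 10.85 meas [ 0.719 -0.059  0.229] [-180.      0.31  175.17] F [0.2 0.1 0.1] open 0.0006 gf 0.0
j.092,0,.226,-180 shift [0.0454, -0.0003, 0.0028] turn [-0.0, 0.31, -0.03]
j.0557,0,.222,-180 shift [0.0818, -0.0003, 0.0066] turn [-0.0, 0.31, -0.03]
```

```bash
python3 -m pendant '[[-1,[0.012,0,0.002],[0,0,0]],[-1,[0.022,0,0.003],[0,0,0]],[-1,[0.032,0,0.003],[0,0,0]],[-1,[0.042,0,0.003],[0,0,0]],[-1,[0.052,0,0.003],[0,0,0]],[-1,[0.062,0,0.004],[0,0,0]],[-1,[0.072,0,0.005],[0,0,0]],[-1,[0.082,0,0.0065],[0,0,0]]]'
python3 go.py j.0557,0,.222,-180 j.0215,0,.209,-180 j-.0082,0,.188,-180
```

```text
clock: 11.52
tool_pos: [0.6369, -0.0518, 0.2223]
orientation: [180.0, 0.4, 175.2]
force: [2.8, -0.4, 1.4]
opening: 0.0007
gripper_force: 1.4
t 11.52 meas [ 0.6369 -0.0518  0.2223] [179.96   0.39 175.16] F [ 2.8 -0.4  1.4] open 0.0007 gf 1.4
j.0557,0,.222,-180 shift [-0.0006, -0.0005, 0.0003] turn [0.04, 0.39, -0.04]
j.0215,0,.209,-180 shift [0.0336, -0.0006, 0.013] turn [0.04, 0.39, -0.04]
j-.0082,0,.188,-180 shift [0.0635, -0.0006, 0.0338] turn [0.04, 0.39, -0.04]
```

Pushing the lid with 2.8 N, as expected. Continuing the arc.

```bash
python3 -m pendant '[[-1,[0.009,0,0.003],[0,0,0]],[-1,[0.018,0,0.006],[0,0,0]],[-1,[0.026,0,0.0095],[0,0,0]],[-1,[0.034,0,0.013],[0,0,0]],[-1,[0.042,0,0.018],[0,0,0]],[-1,[0.05,0,0.0235],[0,0,0]],[-1,[0.057,0,0.0285],[0,0,0]],[-1,[0.0635,0,0.034],[0,0,0]]]'
python3 go.py j-.0082,0,.188,-180 j-.0312,0,.1595,-180 j-.046,0,.126,-180 j-.055,0,.102,-180
```

```text
clock: 12.18
tool_pos: [0.5732, -0.0465, 0.1862]
orientation: [180.0, 0.2, 175.1]
force: [1.8, -1.1, 1.6]
opening: 0.0003
gripper_force: 1.0
t 12.18 meas [ 0.5732 -0.0465  0.1862] [179.98   0.25 175.15] F [ 1.8 -1.1  1.6] open 0.0003 gf 1.0
j-.0082,0,.188,-180 shift [-0.0006, -0.0005, -0.0018] turn [0.02, 0.25, -0.05]
j-.0312,0,.1595,-180 shift [0.0225, -0.0005, 0.0266] turn [0.02, 0.25, -0.05]
j-.046,0,.126,-180 shift [0.0374, -0.0005, 0.06] turn [0.02, 0.25, -0.05]
j-.055,0,.102,-180 shift [0.0465, -0.0005, 0.084] turn [0.02, 0.25, -0.05]
```

```bash
python3 -m pendant '[[-1,[0.008,0,0.008],[0,0,0]],[-1,[0.0155,0,0.017],[0,0,0]],[-1,[0.0225,0,0.0266],[0,0,0]],[-1,[0.028,0,0.037],[0,0,0]],[-1,[0.033,0,0.048],[0,0,0]],[-1,[0.0375,0,0.06],[0,0,0]],[-1,[0.042,0,0.072],[0,0,0]],[-1,[0.0465,0,0.084],[0,0,0]],[-1,[0.0465,0,0.084],[0,0,0]]]'
python3 go.py j-.056,0,.090,-180
```

```text
clock: 12.93
tool_pos: [0.525, -0.043, 0.0998]
orientation: [-180.0, -0.0, 175.1]
force: [-1.2, -0.4, -1.2]
opening: 0.0002
gripper_force: 0.0
t 12.93 meas [ 0.525  -0.043   0.0998] [-1.7996e+02 -3.0000e-02  1.7511e+02] F [-1.2 -0.4 -1.2] open 0.0002 gf 0.0
j-.056,0,.090,-180 shift [-0.0012, 0.0001, 0.0098] turn [-0.04, -0.03, -0.09]
```

```bash
python3 -m pendant '[[-1,[0.001,0,0.004],[0,0,0]],[-1,[0.001,0,0.008],[0,0,0]],[-1,[0.001,0,0.010],[0,0,0]],[-1,[0.001,0,0.011],[0,0,0]],[-1,[0.001,0,0.011],[0,0,0]]]'
python3 go.py j-.056,0,.090,-180
```

```text
clock: 13.35
tool_pos: [0.5274, -0.0426, 0.0917]
orientation: [180.0, 0.3, 175.1]
force: [-0.7, 0.2, 0.6]
opening: 0.0005
gripper_force: 0.0
t 13.35 meas [ 0.5274 -0.0426  0.0917] [179.98   0.28 175.14] F [-0.7  0.2  0.6] open 0.0005 gf 0.0
j-.056,0,.090,-180 shift [0.0012, -0.0006, 0.0017] turn [0.02, 0.28, -0.06]
```

```bash
python3 -m pendant '[[-1,[0,0,0.001],[0,0,0]],[-1,[0,0,0.0015],[0,0,0]],[-1,[0,0,0.002],[0,0,0]],[-1,[0,0,0.002],[0,0,0]]]'
python3 -m pendant '[[-1,[0,0,0.0005],[0,0,0]],[-1,[0,0,0.001],[0,0,0]],[-1,[0,0,0.001],[0,0,0]]]'
python3 go.py j-.056,0,.090,-180
```

```text
clock: 13.68
tool_pos: [0.5277, -0.0425, 0.0903]
orientation: [180.0, 0.3, 175.2]
force: [-2.0, 0.3, 4.9]
opening: 0.0004
gripper_force: 2.3
clock: 13.93
tool_pos: [0.5277, -0.0425, 0.0902]
orientation: [180.0, 0.3, 175.2]
force: [-4.8, 1.8, 13.3]
opening: 0.0003
gripper_force: 6.6
t 13.93 meas [ 0.5277 -0.0425  0.0902] [179.98   0.35 175.18] F [-4.8  1.8 13.3] open 0.0003 gf 6.6
j-.056,0,.090,-180 shift [0.0015, -0.0006, 0.0001] turn [0.02, 0.35, -0.02]
```

The lid stops hard at 90 mm, so it is shut. Now to the lever grip.

```bash
python3 -m pendant '[[-1,[0,0,-0.03],[0,0,0]],[-1,[0,0,-0.06],[0,0,-7]],[0.3,[0.005,-0.02,-0.09],[0,0,-14]],[0.3,[0.015,-0.04,-0.09],[0,0,-21]],[0.3,[0.025,-0.06,-0.09],[0,0,-28]],[0.3,[0.03,-0.08,-0.09],[0,0,-35]],[0.3,[0.035,-0.1,-0.09],[0,0,-42]],[0.3,[0.04,-0.12,-0.09],[0,0,-49]],[0.3,[0.04,-0.12,-0.09],[0,0,-56]],[0.3,[0.04,-0.12,-0.09],[0,0,-63]]]'
python3 -m pendant '[[0.3,[0,0,0],[0,0,-7]],[0.3,[0,0,0],[0,0,-14]],[0.3,[0,0,0],[0,0,-21]],[0.3,[0,0,0],[0,0,-27]],[0.3,[0,0,0],[0,0,-27]],[0.3,[0,0,0],[0,0,-27]],[0.3,[0,0,0],[0,0,-27]]]'
python3 go.py j-.0966,-.122,.041,-90
python3 - <<'E'
from h import *
from scipy.spatial.transform import Rotation as R
cv2.imwrite("pics/g.png",viewer.snapshot("scene")[:,:,::-1])
im=cv2.imread("pics/g.png");hsv=cv2.cvtColor(im,cv2.COLOR_BGR2HSV)
m=cv2.inRange(hsv,(0,150,90),(6,255,255))|cv2.inRange(hsv,(174,150,90),(180,255,255));m[:,:190]=0;m[:,280:]=0
cs,_=cv2.findContours(m,0,2)
print([(cv2.minAreaRect(c),cv2.contourArea(c)) for c in cs if cv2.contourArea(c)>8])
J=np.array([.582,-.0477,0]);r=R.from_euler("z",-4.8,degrees=True)
for y in(-.087,-.122,-.157): print(proj("scene",J+r.apply([-.0966,y,.060])))
E
```

```text
clock: 14.77
tool_pos: [0.4765, -0.1597, 0.1786]
orientation: [-179.7, 0.2, -121.6]
force: [0.2, 0.2, 0.7]
opening: 0.0485
gripper_force: 0.0
clock: 15.35
tool_pos: [0.4769, -0.1587, 0.1785]
orientation: [-179.7, 0.0, -95.0]
force: [-0.4, -0.4, -0.5]
opening: 0.0572
gripper_force: 0.0
t 15.35 meas [ 0.4769 -0.1587  0.1785] [-1.7971e+02  3.0000e-02 -9.5050e+01] F [-0.4 -0.4 -0.5] open 0.0572 gf 0.0
j-.0966,-.122,.041,-90 shift [0.0027, 0.0019, 0.1375] turn [-0.29, 0.03, -0.25]
[(((232.06637573242188, 198.49557495117188), (23.518022537231445, 28.127553939819336), 41.18592834472656), 511.5), (((218.7000274658203, 172.10000610351562), (18.335756301879883, 5.81377649307251), 26.56505012512207), 87.0)]
[227.02930112 176.31593231]
[218.88709105 172.65540712]
[210.87118326 169.05166413]
```

```bash
python3 -m pendant '[[0.3,[0.0025,0.002,0.03],[-0.3,0,-0.2]],[0.3,[0.0025,0.002,0.06],[-0.3,0,-0.2]],[0.3,[0.0025,0.002,0.09],[-0.3,0,-0.2]],[0.3,[0.0025,0.002,0.12],[-0.3,0,-0.2]],[0.3,[0.0025,0.002,0.1375],[-0.3,0,-0.2]],[0.3,[0.0025,0.002,0.1375],[-0.3,0,-0.2]],[0.3,[0.0025,0.002,0.1375],[-0.3,0,-0.2]],[0.3,[0.0025,0.002,0.1375],[-0.3,0,-0.2]]]'
python3 go.py j-.0966,-.122,.041,-90
```

```text
clock: 16.07
tool_pos: [0.4764, -0.1611, 0.0421]
orientation: [-179.9, 0.0, -94.7]
force: [-0.1, 0.3, -0.5]
opening: 0.0568
gripper_force: 0.0
t 16.07 meas [ 0.4764 -0.1611  0.0421] [-1.7994e+02  1.0000e-02 -9.4670e+01] F [-0.1  0.3 -0.5] open 0.0568 gf 0.0
j-.0966,-.122,.041,-90 shift [0.0002, 0.0008, 0.0011] turn [-0.06, 0.01, 0.13]
```

```bash
python3 -m pendant '[[-1,[0,0,0],[0,0,0]],[-1,[0,0,0],[0,0,0]],[-1,[0,0,0],[0,0,0]],[-1,[0,0,0],[0,0,0]],[-1,[0,0,0],[0,0,0]],[-1,[0,0,0],[0,0,0]],[-1,[0,0,0],[0,0,0]],[-1,[0,0,0],[0,0,0]]]'
python3 - <<'E'
import numpy as np
for a in range(25,91,10):
    t=np.radians(a if a<90 else 90);print(a,round(-.1*np.cos(t),4),round(.034+.1*np.sin(t)-.019,4))
E
python3 go.py j-.0966,-.122,.041,-90 j-.0866,-.122,.065,-90 j-.0707,-.122,.0857,-90 j-.05,-.122,.1016,-90 j-.0259,-.122,.1116,-90  j0,-.122,.115,-90
```

```text
clock: 16.73
tool_pos: [0.4732, -0.161, 0.0405]
orientation: [179.8, 0.0, -94.7]
force: [-5.2, 1.9, 3.7]
opening: 0.0208
gripper_force: 30.0
25 -0.0906 0.0573
35 -0.0819 0.0724
45 -0.0707 0.0857
55 -0.0574 0.0969
65 -0.0423 0.1056
75 -0.0259 0.1116
85 -0.0087 0.1146
t 16.73 meas [ 0.4732 -0.161   0.0405] [ 1.7977e+02  2.0000e-02 -9.4690e+01] F [-5.2  1.9  3.7] open 0.0208 gf 30.0
j-.0966,-.122,.041,-90 shift [0.0, -0.0023, -0.0005] turn [0.23, 0.02, 0.11]
j-.0866,-.122,.065,-90 shift [0.0, -0.0122, -0.0245] turn [0.23, 0.02, 0.11]
j-.0707,-.122,.0857,-90 shift [0.0001, -0.028, -0.0453] turn [0.23, 0.02, 0.11]
j-.05,-.122,.1016,-90 shift [0.0001, -0.0487, -0.0613] turn [0.23, 0.02, 0.11]
j-.0259,-.122,.1116,-90 shift [0.0001, -0.0727, -0.0714] turn [0.23, 0.02, 0.11]
j0,-.122,.115,-90 shift [0.0002, -0.0986, -0.0749] turn [0.23, 0.02, 0.11]
```

```bash
python3 -m pendant '[[-1,[0,0.001,-0.008],[0,0,0]],[-1,[0,-0.0035,-0.0164],[0,0,0]],[-1,[0,-0.0075,-0.024],[0,0,0]],[-1,[0,-0.0122,-0.0315],[0,0,0]],[-1,[0,-0.0122,-0.0315],[0,0,0]],[-1,[0,-0.0122,-0.0315],[0,0,0]]]'
python3 go.py | tee -a arc.txt
python3 -m pendant '[[-1,[0,-0.0055,-0.007],[0,0,0]],[-1,[0,-0.0112,-0.0133],[0,0,0]],[-1,[0,-0.0175,-0.0195],[0,0,0]],[-1,[0,-0.0245,-0.0245],[0,0,0]],[-1,[0,-0.0245,-0.0245],[0,0,0]],[-1,[0,-0.0245,-0.0245],[0,0,0]]]'
python3 go.py | tee -a arc.txt
```

```text
clock: 17.23
tool_pos: [0.488, -0.162, 0.0727]
orientation: [-180.0, 0.0, -94.7]
force: [3.1, -2.4, -6.4]
opening: 0.0213
gripper_force: 30.0
t 17.23 meas [ 0.488  -0.162   0.0727] [-1.7997e+02  4.0000e-02 -9.4670e+01] F [ 3.1 -2.4 -6.4] open 0.0213 gf 30.0
clock: 17.73
tool_pos: [0.512, -0.1641, 0.0969]
orientation: [179.9, 0.0, -94.7]
force: [2.7, -1.3, -10.4]
opening: 0.0209
gripper_force: 30.0
t 17.73 meas [ 0.512  -0.1641  0.0969] [ 1.7992e+02  2.0000e-02 -9.4670e+01] F [  2.7  -1.3 -10.4] open 0.0209 gf 30.0
```

```bash
python3 -m pendant '[[-1,[0,-0.0075,-0.0035],[0,0,0]],[-1,[0,-0.015,-0.0075],[0,0,0]],[-1,[0,-0.023,-0.011],[0,0,0]],[-1,[0,-0.0315,-0.0138],[0,0,0]],[-1,[0,-0.0315,-0.0138],[0,0,0]],[-1,[0,-0.0315,-0.0138],[0,0,0]]]'
python3 go.py | tee -a arc.txt
python3 - <<'E'
import re,numpy as np
from scipy.optimize import least_squares
P=[[.4732,-.161,.0405]]+[[float(v) for v in re.search(r"meas \[(.*?)\]",l).group(1).split()] for l in open("arc.txt")]
P=np.array(P);a=np.radians(-4.8);x=(P[:,0]-.582)*np.cos(a)+(P[:,1]+.0477)*np.sin(a);z=P[:,2]
s=least_squares(lambda c:np.hypot(x-c[0],z-c[1])-.1,[0,.015]);print(np.c_[x,z].round(4).tolist(),s.x,s.fun, np.degrees(np.arctan2(z-s.x[1],s.x[0]-x)))
E
```

```text
clock: 18.23
tool_pos: [0.5439, -0.1669, 0.1113]
orientation: [-180.0, -0.0, -94.6]
force: [-5.0, -0.8, 4.7]
opening: 0.0211
gripper_force: 30.0
t 18.23 meas [ 0.5439 -0.1669  0.1113] [-1.800e+02 -1.000e-02 -9.464e+01] F [-5.  -0.8  4.7] open 0.0211 gf 30.0
[[-0.0989, 0.0405], [-0.0841, 0.0727], [-0.06, 0.0969], [-0.028, 0.1113]] [-0.00244822  0.01483617] [-1.55835710e-04  8.10103505e-05  2.41397929e-04 -2.11450259e-04] [14.8944319  35.32192879 54.95108686 75.16840333]
```

```bash
python3 -m pendant '[[-1,[0,-0.0085,-0.002],[0,0,0]],[-1,[0,-0.017,-0.003],[0,0,0]],[-1,[0,-0.0255,-0.0035],[0,0,0]],[-1,[0,-0.0255,-0.0035],[0,0,0]],[-1,[0,-0.0255,-0.0035],[0,0,0]],[-1,[0,-0.0255,-0.0035],[0,0,0]],[-1,[0,-0.0255,-0.0035],[0,0,0]]]'
python3 go.py j-.0024,-.122,.1148,-90
```

```text
clock: 18.82
tool_pos: [0.5687, -0.169, 0.1147]
orientation: [-180.0, -0.0, -94.6]
force: [-3.8, -4.0, 4.9]
opening: 0.021
gripper_force: 30.0
t 18.82 meas [ 0.5687 -0.169   0.1147] [-179.98   -0.    -94.64] F [-3.8 -4.   4.9] open 0.021 gf 30.0
j-.0024,-.122,.1148,-90 shift [0.0, -0.0007, -0.0001] turn [-0.02, -0.0, 0.16]
```

```bash
python3 -m pendant '[[-1,[0,-0.0007,0],[0,0,0]],[-1,[0,-0.0007,0],[0,0,0]],[-1,[0,-0.0007,0],[0,0,0]],[-1,[0,-0.0007,0],[0,0,0]]]'
python3 go.py j-.0024,-.122,.1148,-90
python3 - <<'E'
from h import *
from scipy.spatial.transform import Rotation as R
g=cv2.imread("pics/g.png");n=np.ascontiguousarray(viewer.snapshot("scene")[:,:,::-1]);cv2.imwrite("pics/n.png",n)
for im in(g,n):
    hsv=cv2.cvtColor(im,cv2.COLOR_BGR2HSV);m=cv2.inRange(hsv,(0,150,90),(6,255,255))|cv2.inRange(hsv,(174,150,90),(180,255,255));m[:,:190]=0;m[:,280:]=0
    print([(cv2.minAreaRect(c)[0],cv2.boundingRect(c),cv2.contourArea(c)) for c in cv2.findContours(m,0,2)[0] if cv2.contourArea(c)>8])
J=np.array([.5796,-.0477,0]);r=R.from_euler("z",-4.8,degrees=True)
print("lid front corners shut",[proj("scene",J+r.apply([-.072,y,.09])).round(1).tolist() for y in(-.067,.067)],"probe plate centre",proj("scene",J+r.apply([.003,0,.086])).round(1))
# shift of lid patch between g and n
t=cv2.cvtColor(g,6)[185:225,222:262];q=cv2.matchTemplate(cv2.cvtColor(n,6)[175:235,212:272],t,5);print("patch",cv2.minMaxLoc(q)[1::2])
E
```

```text
clock: 19.15
tool_pos: [0.5694, -0.169, 0.1147]
orientation: [-180.0, -0.0, -94.6]
force: [-3.5, -3.8, 3.7]
opening: 0.0212
gripper_force: 30.0
t 19.15 meas [ 0.5694 -0.169   0.1147] [-179.98   -0.    -94.64] F [-3.5 -3.8  3.7] open 0.0212 gf 30.0
j-.0024,-.122,.1148,-90 shift [0.0001, -0.0, -0.0001] turn [-0.02, -0.0, 0.16]
[((232.06637573242188, 198.49557495117188), (216, 186, 34, 27), 511.5), ((218.7000274658203, 172.10000610351562), (210, 167, 19, 12), 87.0)]
[((232.1323699951172, 198.22059631347656), (214, 185, 37, 28), 540.5), ((205.30001831054688, 176.39999389648438), (201, 173, 10, 8), 38.0)]
lid front corners shut [[227.6, 176.3], [260.9, 191.2]] probe plate centre [231.5 198.6]
patch (0.8956777453422546, (10, 10))
```

The lid is unmoved and shut (probe plate at the predicted pixel), and the lever is upright and held. Handing in.

```bash
python3 -c "
from plant import workorder
print(workorder.close_job())"
```

```text
the job is handed in; nothing more can be done
None
```

The blue board is in the nest with its terminal towards the hinge, the lid is shut over it, and the lever is held upright at the top of the cam. I handed the job in at about 19 s, and no verdict came back.

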